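# Snap the bread box shut and serve a roll with the tongs

### The arm

A 6-joint arm with a two-finger parallel gripper is mounted at the origin on the work surface; the furniture and walls round the work are solid. World frame = base frame: x ahead of the robot, y to its left, z up, the work surface at z = 0. Lengths are in m, angles in rad, forces in N, time in s.
With the tool pointing down it reaches from about 0.3 to 0.75 m from the base axis. Payload 8.5 kg.
Tool frame: the origin (TCP) lies midway between the tips of the shut fingers; the grasp point (between the pads) lies 19 mm behind it (manip.grip_depth is the distance from the TCP to the grasp point, in m); z points along the fingers, y is the line along which they close (so a half turn about z gives the same grasp; the last joint's range is limited). The gripper opens to 88 mm and grips with 3 to 60 N. Pads are 18 mm wide; open, the fingers measure 123 mm over their backs; the gripper's body (75 mm by 187 mm) begins 45 mm behind the grasp point.
Start: joints at [1.117, 0.381, 1.297, -0, 1.464, -0.215], TCP at [0.13, 0.534, 0.239] pointing down, gripper open.
Joint ranges: [-3.11, 3.11], [-0.89, 2.33], [0.22, 2.48], [-1.42, 4.56], [0.17, 2.85], [-2.88, 2.88]. Speed limits (rad/s): [2.39, 2.39, 3.14, 3.14, 3.14, 3.14].

### API

Orientations are given as a rotation vector (axis times angle).
In Python, from bench import monitor, get_image, get_calibration, manip, nets gives the robot as it stands.
- The arm moves only by the tool step_arm, never from a script. Its arguments are lists of equal length, an entry for each row: "delta_pos": the shift along the tool's x, y, z as a fraction of full scale, a list of three; "angular": the turn, a rotation vector about the tool's x, y, z as a fraction of full scale, a list of three; "gripper": the opening, from -1 (shut) to 1 (fully open). A call has 1 to 20 rows; each row shifts and turns the commanded pose from where the row before left it, along the tool's axes as they then stand; what a row does not reach is not made up. Full scale, the value 1, is 20 mm for a shift and 0.08 rad for a turn. A row lasts 1/10 s, in which the tool goes at most 50 mm and 8.59 degrees, less where a joint would pass 70% of its speed; a pose out of reach is approached as far as the arm can. A call with a number of a shift or a turn outside -1 to 1 is refused whole. A call with a gripper value outside its range is refused whole. The fingers move at their own pace and stop on an object; "force" is the grip in N (left out, the last holds). Time passes only in rows, so rows that do not move let the fingers close. It gives the time, the measured TCP pose, the force, the opening and the grip force at its end, in the units of the state.
- monitor.get_obs(): the state, without advancing time (a new reading comes with each control period).
- get_image(name): name is "scene" or "top" or "wrist"; returns the picture (384x512x3 uint8, red, green, blue); there is no depth.
- get_calibration(name): a dict with "vfov" (degrees; the focal length in pixels is half the picture's height over the tangent of half this angle, whatever the lens; pixels are square), "cx", "cy" (the principal point, pixels), "R" (3x3) and "t" (3): a world point X has camera coordinates R X + t; the wrist camera has in their place "mount" (4x4, takes a point from camera to tool coordinates, whose origin is the TCP and whose axes are the flange's). Camera axes: x right, y down, z forward; pixel columns grow to the right and rows downward; lengths in m; the calibration is good to about 2 mm. The wrist camera is an equidistant fisheye: a pixel r from the principal point sees the ray r / f radians off the axis. A picture is of the moment at which its call begins: read the wrist's pose just before it. get_calibration takes no time and is no camera call.
- manip.sign_off(): hands the job in; it is judged then, once.
Trained networks look in the newest picture that a camera, given by its name, has taken for a name from the list of things; names that differ only in an ending like _2 or _b are one class to them, and where a whole thing is asked for, a point or a joint stands for the part that bears it (a point fixed in the world has none). Each returns a list of dicts, best first, with "score" (0 to 1); they miss things now and then, are a little off and sometimes report something else, mostly with a low value. They report only what shows in the picture. A call takes as long as a camera call. They do not tell look-alikes from the thing itself.
- nets.recognise(camera, label): "uv" ([column, row] in pixels, amid what is visible of it).
The state is a dict: "time_s": time; "qpos": joint angles; "dq": joint speeds; "joint_efforts": joint torques, N m; "tcp_pos": TCP position; "tcp_rot": TCP orientation; "ft_force": force on the tool from outside, world axes, zero at the start; "moment": the same for the moment, N m; "grip_width": opening from 0.0 (shut) to 1.0 (fully open); "grip_force": force on a finger pad.
Only numpy, scipy, OpenCV 4.12 (cv2) and the standard library are available. Lean on these libraries where they do the work, as an engineer would, in place of code of your own. Each camera call takes 0.05 s, during which the arm holds its last target. There are 200 camera calls.

### The job

Serve a roll hygienically: first press the open lid of the bread box down until it snaps shut, so that the other rolls stay fresh. Then take the sprung tongs out of their wooden stand, close them on the bread roll on the chopping board and lift it well clear (about a hand's breadth, at least 8 cm, above the board), keeping the tongs roughly upright; finish while holding the roll still up there in the tongs. Do not touch the roll with the gripper itself, and leave the lemon, the honey jar and the salt mill where they are.

Things in the scene. Friction and masses are not known exactly. Their poses are not given: they have to be found in the camera images.
- bread_box: white plastic open box, 130 (x) x 150 (y) x 65 mm high, fixed to the worktop, three rolls inside; origin: centre of its underside, z up. The lid's hinge runs along its far (+x) rim, the catch is in the middle of its front (-x) wall.
- bread_lid (a joint): angle of the light wood lid (134 x 154 x 5 mm) of the bread box, rad: 0 fully down, growing as the front edge swings up; starts at 0.5 to 0.95. A weak spring holds it up and reopens it; a sprung steel catch in the front middle (tongue sticks out up to 10 mm in front of the box) resists from about 0.1 rad and snaps over it near 0.04; it takes about 5 to 8 N at the press point, and then stays at about 0.01.
- lid_press (a point): the point to press: top of the lid's raised pad, mid-width, 118 mm from the hinge (16 mm from the front edge), turns with the lid; with the lid shut it lies 71 mm above the worktop. Its x axis lies along the lid, away from the front edge towards the hinge.
- lid_hinge (a point): the lid's hinge axis at mid-width, 65 mm above the worktop; the axis runs along the box's y.
- stand: fixed light wood block 50 (x) x 97 (y) x 44 mm high with an open well 39 x 86 mm, its floor 8 mm above the worktop, in which the tongs stand upright; origin: centre of its underside.
- tongs: steel sprung tongs, 130 mm tall, 80 g, standing upright in the stand, jaws down. Origin: midway between the jaws, level with the jaws' lower tips (within 1 mm); z up to the head. The head (14 x 48 x 12 mm with its pins) is the top. The two arms hang from pins 20 mm either side (y) of the axis at z = 122 mm, and swing in the y-z plane; both move equally.
- tongs_grip (a point): on the tongs' axis, 92 mm above the origin, midway between the two finger pads to be squeezed along the tongs' y, and only there. Over the pads: 59 mm open, 52 mm when the jaws hold a roll, about 44 mm quite closed. The spring pushes the pads apart with about 3.5 N each; at 55 mm the tongs can be carried, jaws still 55 mm or more apart. Squeezing with 15 to 30 N holds the roll.
- tongs_jaws (a point): on the tongs' axis, 14 mm above the origin: centre of the gap between the jaws. Jaws are V-shaped plates 30 mm wide (x) and 28 mm high; the gap is about 72 mm (y) open, in its middle; 62 mm at the plates' edges.
- tongs_left: the tongs' arm and jaw on the tongs' +y side; origin on its pin. A steel strip 16 mm wide (x), 4 mm thick, z = 30 to 120 mm of the tongs, with a black finger pad (18 mm wide in x, 14 mm high, 4 mm proud) on its outside at z = 92 mm.
- tongs_right: the tongs' arm and jaw on the tongs' -y side; origin on its pin. Mirror image of tongs_left.
- board: fixed wooden chopping board 220 x 340 x 22 mm; origin: centre of its underside. Behind board, stand and box runs a window sill 170 mm high with tall posts: swing the arm across drawn in, on the robot's side.
- roll: small round bread roll, tan, 44 mm across (widest 13 mm up) and 36 mm high, 40 g, lying on the board; origin: centre of its flat underside.
- lemon: lemon 71 x 53 x 51 mm, lying on the board about 14 cm from the roll, on either side; origin: its underside.
- honey_jar: honey jar 58 x 62 x 99 mm with white lid; origin: centre of its underside.
- salt_mill: slim grey-white mill 29 mm across, 97 mm high; origin: centre of its underside.
Not all that is in view belongs to the job. What is shaped like the roll but black or pink is not meant. There is more than one size of the tongs; the job needs the larger.

How it is judged:
On the way, in this order (a step that is already met when the one before it is completed fails the run):
1. the bread box lid is snapped shut (value of joint bread_lid below 0.035 rad), for 0.3 s.
2. the tongs are lifted out of their stand (contact force between the fingers and tongs above 1 N and z of tongs in the frame of stand above 0.05 m), for 0.1 s.
3. the roll is held between both jaws and lifted off the board (contact force between each of tongs_left, tongs_right and roll above 0.3 N and contact force between the fingers and tongs above 1 N and height (world z) of roll above 0.04 m), for 0.2 s.
At the end, for the whole second after the job is handed in: Lid shut in its catch (under 0.035 rad). Roll held still (under 30 mm/s) by both jaws (over 0.3 N each), its underside over 95 mm above the worktop; tongs squeezed by the fingers, within 0.35 rad of upright; roll and tongs touch no board, box, stand or bystander (value of joint bread_lid below 0.035 rad and contact force between each of tongs_left, tongs_right and roll above 0.3 N and contact force between the fingers and tongs above 1 N and height (world z) of roll above 0.095 m and angle between tongs's own z axis and vertical below 0.35 rad and linear speed of roll below 0.03 m/s and contact force between each of roll, tongs and board below 0.05 N and contact force between each of roll, tongs and bread_box below 0.05 N and contact force between each of roll, tongs and stand below 0.05 N and contact force between each of roll, tongs and honey_jar below 0.05 N and contact force between each of roll, tongs and salt_mill below 0.05 N and contact force between each of roll, tongs and lemon below 0.05 N); the arm keeps its last pose, push and grip.
It fails at once if the gripper or arm touches the roll (contact force between any of the fingers, the arm and roll above 0.3 N).
It fails at once if a bystander is moved by more than 30 mm (distance of any of honey_jar, salt_mill, lemon from where it was at the start of the episode above 0.03 m).
It also fails if it takes over 54 s, if anything falls off the work surface, if the arm or the gripper's body presses on something with over 40 N, if the wrist force passes 120 N, or if a joint passes its speed limit or range.

## Working session

There is one attempt and no reset: what is moved stays moved. The work goes in short steps, Python scripts to look and compute and a tool call to move; the robot and the scene stay as the last step left them, time stands still between calls to the robot, and variables do not carry over. Pictures are saved under pics/ and viewed, at most 10 in all, crops included, and the job is handed in when it is done.

Besides the shell and the picture viewer there is one more tool, called after "Request:" as name(argument=value, ...) on one line, values as JSON. step_arm: Moves the arm, as the interface text tells. Shift numbers are shares of 20 mm and turn numbers shares of 0.08 rad, none past 1 either way. Its arguments: {"type":"object","properties":{"delta_pos":{"type":"array"},"angular":{"type":"array"},"gripper":{"type":"array"},"force":{"type":"number"}},"required":["delta_pos","angular","gripper"]}

```bash
ls; mkdir -p pics
cat > h.py <<'E'
import numpy as np, cv2
from bench import monitor, get_image, get_calibration, manip, nets
from scipy.spatial.transform import Rotation as Ro
def save(im,n): cv2.imwrite('pics/'+n,cv2.cvtColor(im,cv2.COLOR_RGB2BGR))
def ray(cam,uv,obs=None):
    c=get_calibration(cam); f=192/np.tan(np.radians(c['vfov'])/2)
    d=np.array([(uv[0]-c['cx'])/f,(uv[1]-c['cy'])/f])
    if cam=='wrist':
        th=np.hypot(*d); v=np.r_[d/max(th,1e-9)*np.sin(th),np.cos(th)]
        M=np.array(c['mount']); R=Ro.from_rotvec(obs['tcp_rot']).as_matrix()
        return R@M[:3,3]+obs['tcp_pos'], R@M[:3,:3]@v
    R=np.array(c['R']);t=np.array(c['t']); return -R.T@t, R.T@np.r_[d,1]
def atz(cam,uv,z,obs=None):
    o,d=ray(cam,uv,obs); return o+d*(z-o[2])/d[2]
def tri(obsl):
    A=np.zeros((3,3));b=np.zeros(3)
    for o,d in obsl:
        d=d/np.linalg.norm(d);P=np.eye(3)-np.outer(d,d);A+=P;b+=P@o
    x=np.linalg.solve(A,b)
    return x,[np.linalg.norm(np.cross(x-o,d/np.linalg.norm(d))) for o,d in obsl]
E
python3 - <<'E'
from h import *
o=monitor.get_obs();print(o)
ims={}
for c in ('scene','top'):
    im=get_image(c);save(im,c+'0.png')
    for l in ['bread_box','bread_lid','stand','tongs','board','roll','lemon','honey_jar','salt_mill']:
        r=nets.recognise(c,l); print(c,l,[(np.round(a['uv']).tolist(),round(a['score'],2),np.round(atz(c,a['uv'],0.03),3)[:2].tolist()) for a in r])
E
```

```text
pics
{'time_s': 0.0, 'qpos': array([ 1.11668850e+00,  3.81188349e-01,  1.29821884e+00,  1.24486121e-05,
        1.46356271e+00, -2.15293467e-01]), 'dq': array([-0.00173135, -0.00081907,  0.00200335,  0.00062731, -0.00061944,
       -0.00028122]), 'joint_efforts': array([ 8.19737961e-04, -4.37936389e+01, -2.24559724e+01,  7.14113773e-02,
        3.52237187e-02, -1.63392051e-04]), 'tcp_pos': array([0.12998282, 0.53415429, 0.238156  ]), 'tcp_rot': array([-3.74184639e-01, -3.11876102e+00,  2.03664028e-03]), 'ft_force': array([-0.49032721,  1.35026813, -0.32473964]), 'moment': array([-0.00466692, -0.02892804,  0.01154222]), 'grip_force': 0.0, 'grip_width': 0.9980186608753316}
scene bread_box [([231.0, 183.0], 0.8, [0.548, 0.227])]
scene bread_lid [([256.0, 213.0], 0.62, [0.506, 0.038]), ([236.0, 157.0], 0.52, [0.674, 0.373])]
scene stand [([253.0, 213.0], 0.81, [0.499, 0.041])]
scene tongs [([260.0, 195.0], 0.65, [0.577, 0.107]), ([225.0, 135.0], 0.4, [0.754, 0.571])]
scene board [([302.0, 305.0], 0.74, [0.37, -0.302]), ([250.0, 192.0], 0.64, [0.564, 0.145])]
scene roll [([302.0, 305.0], 
[... 166 characters left out ...]
7.0], 0.76, [0.475, -0.316])]
scene honey_jar [([287.0, 193.0], 0.77, [0.659, 0.061])]
scene salt_mill [([206.0, 207.0], 0.56, [0.403, 0.157])]
top bread_box [([206.0, 175.0], 0.77, [0.563, 0.235])]
top bread_lid [([200.0, 168.0], 0.59, [0.587, 0.256])]
top stand [([265.0, 191.0], 0.81, [0.506, 0.032])]
top tongs [([141.0, 142.0], 0.6, [0.682, 0.466]), ([260.0, 185.0], 0.57, [0.526, 0.047]), ([230.0, 222.0], 0.42, [0.399, 0.152])]
top board [([353.0, 224.0], 0.9, [0.388, -0.265])]
top roll [([330.0, 206.0], 0.68, [0.452, -0.189]), ([261.0, 215.0], 0.49, [0.423, 0.046])]
top lemon [([374.0, 205.0], 0.55, [0.453, -0.341])]
top honey_jar [([260.0, 152.0], 0.72, [0.644, 0.048])]
top salt_mill []
```

View pics/scene0.png

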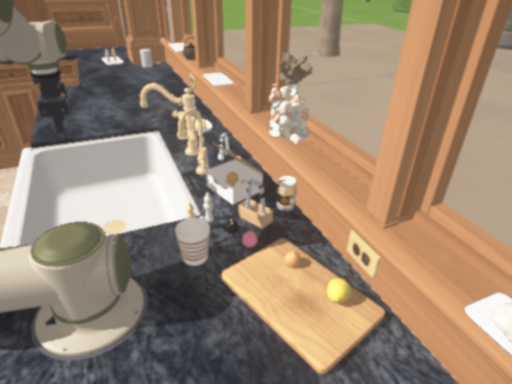

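View pics/top0.png

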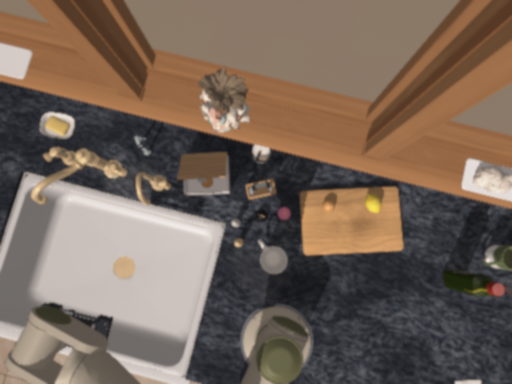

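The wanted roll shows at top (329,206) / scene (292,258). Roll look-alikes are pink at top (284,213) and black at (262,216). The large tongs stand at top (261,189), and the thing at top (141,142) may be the small tongs. The lemon is at (374,204), the honey jar at (261,153), the mill around (236,223), and the lid and box at (205,172).

Run:
```python
from h import *
a=get_image('top')[125:265,165:365]; b=get_image('scene')[150:270,190:310]
A=cv2.resize(a,(800,560),interpolation=cv2.INTER_CUBIC); save(A,'topc.png')
B=cv2.resize(b,(600,600),interpolation=cv2.INTER_CUBIC); save(B,'scenec.png')
for c in('top','scene'):
    k=get_calibration(c); R=np.array(k['R']);print(c,k['vfov'],k['cx'],k['cy'],'pos',-R.T@np.array(k['t']),'fwd',R[2])
for uv in ((301,192),(397,187),(403,250),(304,255)): print(atz('top',uv,.022))
```

```text
top 52.1500579560818 255.66094557471698 187.8821284650916 pos [0.35539908 0.05000398 1.37530384] fwd [ 0.11844748  0.01020319 -0.9929079 ]
scene 55.70655565775165 261.0207001123626 191.8198060816272 pos [-0.05924186 -0.66294207  0.68441767] fwd [ 0.53895139  0.64653294 -0.53993199]
[ 0.50070881 -0.09304276  0.022     ]
[ 0.51442633 -0.42520881  0.022     ]
[ 0.29885078 -0.43422468  0.022     ]
[ 0.28521208 -0.09816349  0.022     ]
```

View pics/topc.png

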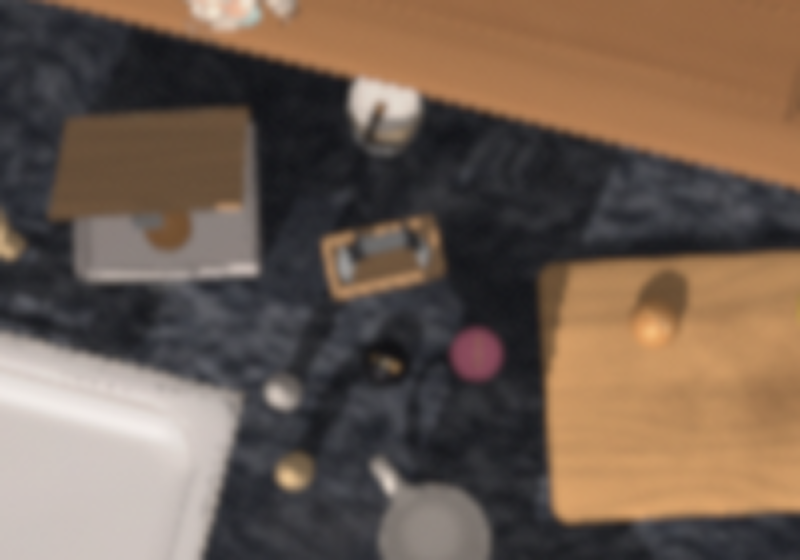

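View pics/scenec.png

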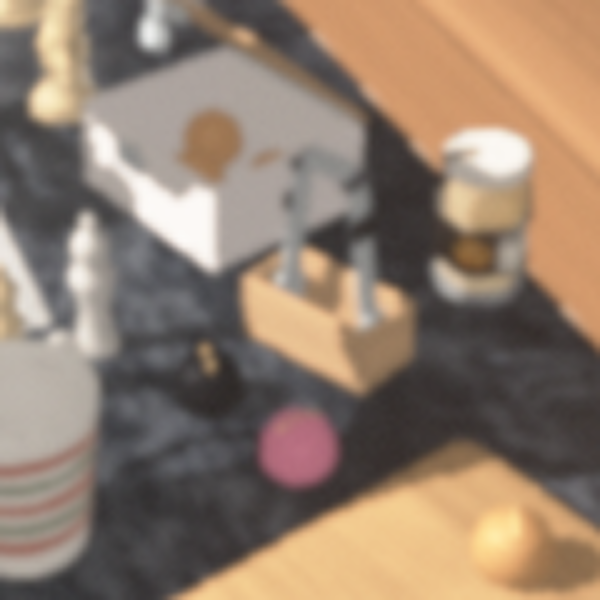

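Run:
```python
from h import *
T=lambda u,v:(165+u/4,125+v/4)
S=lambda u,v:(190+u/5,150+v/5)
p=lambda n,x:print(n,np.round(x,4).tolist())
st=[atz('top',T(*q),.044) for q in((322,238),(435,215),(446,275),(337,300))]
p('stand',np.mean(st,0));[p('',q) for q in st]
e=(st[0]+st[3]-st[1]-st[2])[:2];print('stand yaw of y axis',np.arctan2(-e[0],e[1]))
st=[atz('scene',S(*q),.044) for q in((243,285),(365,345),(415,303),(285,248))]
p('stand sc',np.mean(st,0))
for z in (.13,):
  a,b=[atz('top',T(*q),.132) for q in((360,243),(410,238))];p('head',(a+b)/2)
  a,b=[atz('scene',S(*q),.138) for q in((300,158),(360,183))];p('head sc',(a+b)/2);p('',a);p('',b)
p('box fr l',atz('top',T(77,278),.03));
for q in((75,275),(260,272)): p('box front rim',atz('top',T(*q),.065))
for q in((65,118),(250,106)): p('hinge',atz('top',T(*q),.067))
for q in((85,115),(215,205),(365,118),(230,45)): p('box rim sc',atz('scene',S(*q),.065))
for q in((50,217),(245,212)):
  for z in (.13,.15,.17): p('lid front z%.2f'%z,atz('top',T(*q),z))
p('roll',atz('top',T(655,322),.022+.016)); p('roll sc',atz('scene',S(511,545),.022+.018))
p('lemon',atz('top',(374,204),.047));p('jar',atz('top',T(385,100),.099));p('mill sc',atz('scene',S(90,220),.09));p('mill t',atz('top',T(283,388),.09));p('jar sc',atz('scene',S(490,155),.099))
p('gold',atz('top',T(294,470),.05))
p('cup',atz('top',T(435,535),.1))
```

```text
stand [0.5094, 0.0446, 0.044]
 [0.5263, 0.0983, 0.044]
 [0.545, 0.0014, 0.044]
 [0.4933, -0.0072, 0.044]
 [0.4729, 0.0859, 0.044]
stand yaw of y axis 0.20308603346019705
stand sc [0.5055, 0.0399, 0.044]
head [0.5124, 0.0448, 0.132]
head sc [0.5004, 0.0323, 0.138]
 [0.4951, 0.0534, 0.138]
 [0.5057, 0.0111, 0.138]
box fr l [0.4956, 0.3107, 0.03]
box front rim [0.4945, 0.3056, 0.065]
box front rim [0.4954, 0.1499, 0.065]
hinge [0.6286, 0.3153, 0.067]
hinge [0.6371, 0.1579, 0.067]
box rim sc [0.4862, 0.2818, 0.065]
box rim sc [0.4912, 0.1356, 0.065]
box rim sc [0.6371, 0.1646, 0.065]
box rim sc [0.6256, 0.3068, 0.065]
lid front z0.13 [0.5347, 0.3136, 0.13]
lid front z0.15 [0.5318, 0.3094, 0.15]
lid front z0.17 [0.5289, 0.3051, 0.17]
lid front z0.13 [0.5369, 0.1569, 0.13]
lid front z0.15 [0.534, 0.1552, 0.15]
lid front z0.17 [0.5311, 0.1534, 0.17]
roll [0.4517, -0.1847, 0.038]
roll sc [0.4479, -0.1866, 0.04]
lemon [0.4545, -0.336, 0.047]
jar [0.6339, 0.0434, 0.099]
mill sc [0.3998, 0.1344, 0.09]
mill t [0.3972, 0.1294, 0.09]
jar sc [0.6325, 0.0361, 0.099]
gold [0.33, 0.1229, 0.05]
cup [0.2783, 0.0074, 0.1]
```

Request:
step_arm(delta_pos=[[0,0,0],[0,0,0],[0,0,0],[0,0,0],[-0.8,-0.98,0],[-0.8,-0.98,0],[-0.8,-0.98,0],[-0.8,-0.98,0],[-0.8,-0.98,0],[-0.8,-0.98,0],[-0.8,-0.98,0],[-0.8,-0.98,0],[-0.8,-0.98,0],[-0.8,-0.98,0],[-0.8,-0.98,0],[-0.8,-0.98,0],[-0.8,-0.98,0],[-0.8,-0.98,0],[-0.8,-0.98,0],[-0.8,-0.98,0]], angular=[[0,0,-0.875],[0,0,-0.875],[0,0,-0.875],[0,0,-0.875],[0,0,0],[0,0,0],[0,0,0],[0,0,0],[0,0,0],[0,0,0],[0,0,0],[0,0,0],[0,0,0],[0,0,0],[0,0,0],[0,0,0],[0,0,0],[0,0,0],[0,0,0],[0,0,0]], gripper=[-1,-1,-1,-1,-1,-1,-1,-1,-1,-1,-1,-1,-1,-1,-1,-1,-1,-1,-1,-1], force=20)

```text
time_s: 3.1
tcp_pos: [0.3994, 0.2307, 0.2389]
tcp_rot: [-0.065, 3.141, 0.0]
ft_force: [1.0, 0.7, -0.1]
grip_width: 0.009
grip_force: 0.0
```

```bash
cat >> h.py <<'E'
def yaw(o):
    R=Ro.from_rotvec(o['tcp_rot']).as_matrix(); return np.arctan2(-R[0,1],R[1,1]), R
def to(o,p):
    "shift to p in tool axes, units of 20 mm"
    return yaw(o)[1].T@(np.array(p)-o['tcp_pos'])/.02
E
python3 - <<'E'
from h import *
o=monitor.get_obs();print(o['tcp_pos'],yaw(o),o['grip_width'],o['qpos'],o['time_s'])
im=get_image('wrist');save(cv2.resize(im,(800,600)),'w1.png')
print(get_calibration('wrist'))
T=lambda u,v:(165+u/4,125+v/4)
S=lambda u,v:(190+u/5,150+v/5)
print('faucet tip',tri([ray('top',T(0,235)),ray('scene',S(50,100))]))
E
```

```text
[0.39941244 0.23073815 0.23885824] (np.float64(0.04111277390128204), array([[-9.99154953e-01, -4.11011928e-02,  2.67141375e-04],
       [-4.11011631e-02,  9.99154983e-01,  1.15556246e-04],
       [-2.71665136e-04,  1.04478775e-04, -9.99999958e-01]])) 0.008518437131759376 [ 2.66263593e-01  2.24578191e-01  1.52818031e+00  4.18853047e-05
  1.38854602e+00 -1.34565308e+00] 3.1
{'vfov': 65.70646984690485, 'cx': 251.23283946867338, 'cy': 188.33320027236965, 'mount': array([[ 2.50361842e-03, -9.52313455e-01, -3.05111152e-01,
         7.85311664e-02],
       [ 9.99996689e-01,  2.20289795e-03,  1.32987854e-03,
        -2.02649115e-04],
       [-5.94332494e-04, -3.05113472e-01,  9.52315817e-01,
        -1.46553897e-01],
       [ 0.00000000e+00,  0.00000000e+00,  0.00000000e+00,
         1.00000000e+00]])}
faucet tip (array([0.52766816, 0.38559108, 0.01678065]), [np.float64(0.009047939100252348), np.float64(0.009047939100252362)])
```

View pics/w1.png

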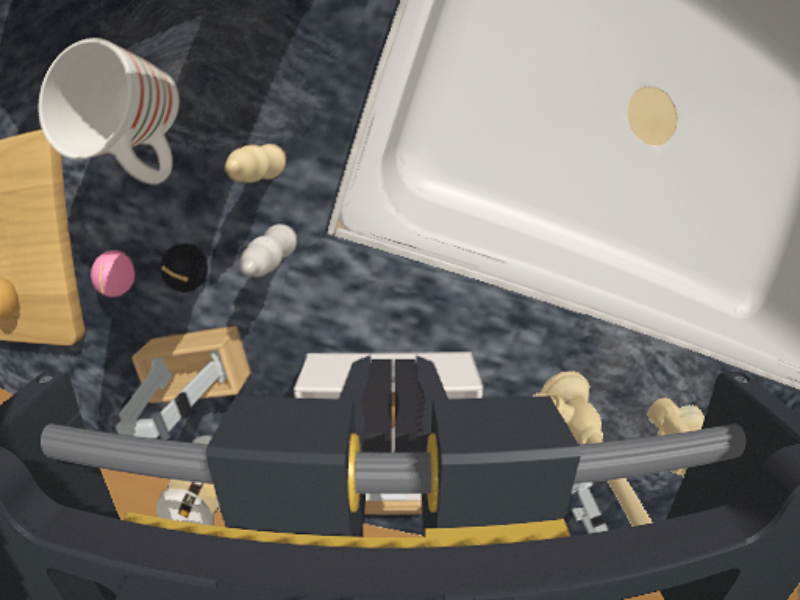

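The wrist picture shows the box's front wall (bottom edge (308,353)–(473,353), top edge (297,395)–(482,395)), the tongs in the stand at (185,380), and the mill at (268,250). The faucet handle is at (570,395). The roll's edge shows at (5,298).

Run:
```python
from h import *
o=monitor.get_obs()
W=lambda u,v,z:np.round(atz('wrist',((u+.5)/1.5625-.5,(v+.5)/1.5625-.5),z,o),4)
print('front bot',W(308,353,0),W(473,353,0));print('front top',W(297,396,.065),W(482,394,.065))
print('stand top',W(135,345,.044),W(237,328,.044),W(249,375,.044))
print('knob',W(570,375,.05),W(550,390,.1))
print('mill',W(258,262,.097))
print('head z.138', W(147,428,.138))
```

```text
front bot [0.5067 0.1548 0.    ] [0.5002 0.307  0.    ]
front top [0.5148 0.1564 0.065 ] [0.5065 0.3048 0.065 ]
stand top [ 4.901e-01 -1.000e-04  4.400e-02] [0.4669 0.1032 0.044 ] [0.51   0.1102 0.044 ]
knob [0.4966 0.3846 0.05  ] [0.4831 0.3474 0.1   ]
mill [0.3968 0.14   0.097 ]
head z.138 [0.5097 0.0579 0.138 ]
```

Request:
step_arm(delta_pos=[[-0.95,-0.04,0],[-0.95,-0.04,0],[-0.95,-0.04,0],[-0.95,-0.04,0],[-0.95,-0.04,0],[-0.95,-0.04,0],[-0.95,-0.04,0],[-0.95,-0.04,0],[-0.95,-0.04,0],[0,0,0.6],[0,0,0.6],[0,0,0.6],[0,0,0.5],[0,0,0.5],[0,0,0.5],[0,0,0.5],[0,0,0.5],[0,0,0.5]], angular=[[0,0,0],[0,0,0],[0,0,0],[0,0,0],[0,0,0],[0,0,0],[0,0,0],[0,0,0],[0,0,0],[0,0,0],[0,0,0],[0,0,0],[0,0,0],[0,0,0],[0,0,0],[0,0,0],[0,0,0],[0,0,0]], gripper=[-1,-1,-1,-1,-1,-1,-1,-1,-1,-1,-1,-1,-1,-1,-1,-1,-1,-1])

```text
time_s: 4.95
tcp_pos: [0.5699, 0.2314, 0.1419]
tcp_rot: [-0.065, 3.141, 0.0]
ft_force: [-0.3, 0.9, 0.2]
grip_width: 0.005
grip_force: 0.0
```

Request:
step_arm(delta_pos=[[0,0,0.3],[0,0,0.3],[0.47,0.02,0.32],[0.47,0.02,0.32],[0.47,0.02,0.32],[0.47,0.02,0.32],[0.47,0.02,0.32],[0.47,0.02,0.32],[0,0,0]], angular=[[0,0,0],[0,0,0],[0,0,0],[0,0,0],[0,0,0],[0,0,0],[0,0,0],[0,0,0],[0,0,0]], gripper=[-1,-1,-1,-1,-1,-1,-1,-1,-1])

```text
time_s: 5.85
tcp_pos: [0.5178, 0.2314, 0.0935]
tcp_rot: [-0.063, 3.129, 0.002]
ft_force: [1.7, 0.6, 1.1]
grip_width: 0.003
grip_force: 0.7
```

Run:
```python
from h import *
o=monitor.get_obs();print(o['tcp_pos'],o['ft_force'])
a=get_image('top')[125:225,165:285];b=get_image('scene')[150:250,190:310]
save(cv2.resize(np.hstack([a,b]),(800,333),interpolation=cv2.INTER_CUBIC),'p5.png')
```

```text
[0.51782935 0.23143469 0.09348976] [1.68810783 0.63982524 1.13038797]
```

View pics/p5.png

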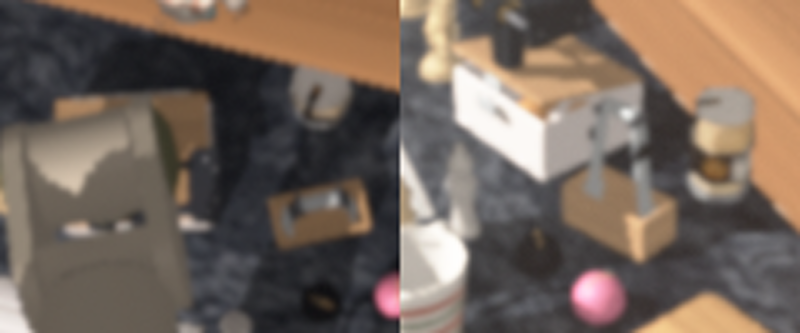

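The finger is on the lid, which is partly down (scene pane (545,65)). I'll press on.

Request:
step_arm(delta_pos=[[0,0,0.25],[0,0,0.25],[0,0,0.25],[0,0,0.2],[0,0,0.2],[0,0,0]], angular=[[0,0,0],[0,0,0],[0,0,0],[0,0,0],[0,0,0],[0,0,0]], gripper=[-1,-1,-1,-1,-1,-1])

```text
time_s: 6.55
tcp_pos: [0.5128, 0.2317, 0.0722]
tcp_rot: [-0.066, 3.141, -0.0]
ft_force: [-12.7, -3.6, 32.4]
grip_width: 0.004
grip_force: 16.1
```

Request:
step_arm(delta_pos=[[0,0,-0.1],[0,0,-0.2],[0,0,-1],[0,0,-1],[0,0,-1],[0,0,-1],[0,0,-1],[0,0,-1],[0,0,-0.5]], angular=[[0,0,0],[0,0,0],[0,0,0],[0,0,0],[0,0,0],[0,0,0],[0,0,0],[0,0,0],[0,0,0]], gripper=[-1,-1,-1,-1,-1,-1,-1,-1,-1])

```text
time_s: 7.45
tcp_pos: [0.5138, 0.2317, 0.2064]
tcp_rot: [-0.065, 3.139, 0.001]
ft_force: [-0.6, -0.1, -0.4]
grip_width: 0.007
grip_force: 0.0
```

Request:
step_arm(delta_pos=[[0.95,0.04,0],[0.95,0.04,0],[0.95,0.04,0],[0.95,0.04,0],[0.95,0.04,0]], angular=[[0,0,0],[0,0,0],[0,0,0],[0,0,0],[0,0,0]], gripper=[1,1,1,1,1])

```text
time_s: 7.95
tcp_pos: [0.4174, 0.2315, 0.2045]
tcp_rot: [0.065, -3.14, 0.0]
ft_force: [-0.3, -0.1, -0.2]
grip_width: 0.434
grip_force: 0.0
```

Run:
```python
from h import *
o=monitor.get_obs();print(o['tcp_pos'],o['ft_force'],o['time_s'])
b=get_image('scene')[150:250,190:310];w=get_image('wrist')[160:384]
save(np.vstack([cv2.resize(b,(300,250),interpolation=cv2.INTER_CUBIC),]),'x.png')
w=cv2.resize(w,(800,350),interpolation=cv2.INTER_CUBIC)
c=np.zeros((600,800,3),np.uint8);c[:250,:300]=cv2.resize(b,(300,250),interpolation=cv2.INTER_CUBIC);c[250:]=w
save(c,'p6.png')
```

```text
[0.41743991 0.23152511 0.20453489] [-0.3063475  -0.10252118 -0.22772364] 7.95
```

View pics/p6.png

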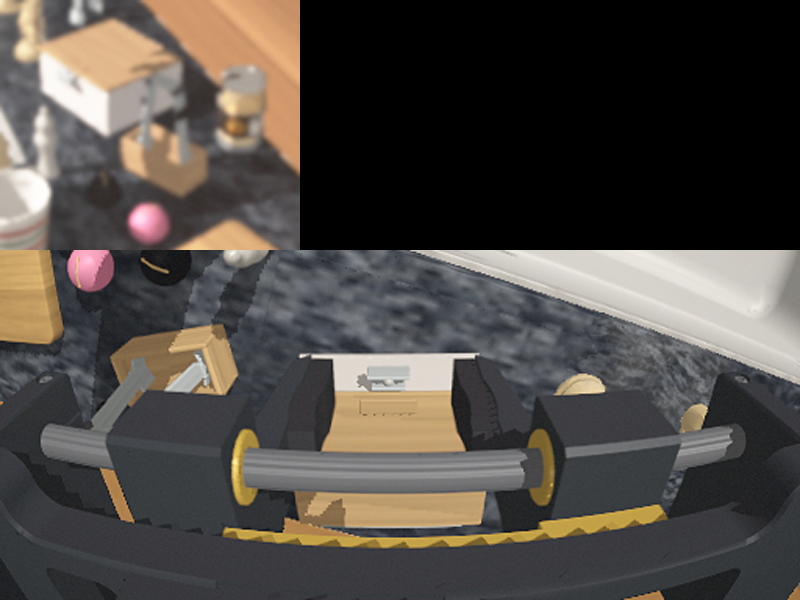

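The lid lies flat and shut, with the catch at (388,375). Next I'll go and look at the tongs.

Request:
step_arm(delta_pos=[[0.07,-0.9,-0.2],[0.07,-0.9,-0.2],[0.07,-0.9,-0.2],[0.07,-0.9,-0.2],[0.07,-0.9,-0.2],[0.07,-0.9,-0.2],[0.07,-0.9,-0.2],[0.07,-0.9,-0.2],[0.07,-0.9,-0.2],[0.07,-0.9,-0.2],[0,0,0],[0,0,0],[0,0,0]], angular=[[0,0,0],[0,0,0],[0,0,0],[0,0,0],[0,0,0],[0,0,0],[0,0,0],[0,0,0],[0,0,0],[0,0,0],[0,0,-1],[0,0,-1],[0,0,0]], gripper=[1,1,1,1,1,1,1,1,1,1,1,1,1])

```text
time_s: 9.35
tcp_pos: [0.4125, 0.0507, 0.245]
tcp_rot: [0.316, -3.125, -0.0]
ft_force: [0.5, -0.1, -0.3]
grip_width: 1.001
grip_force: 0.0
```

Run:
```python
from h import *
o=monitor.get_obs();print(o['tcp_pos'],yaw(o)[0],o['ft_force'],o['time_s'])
w=get_image('wrist')[160:340,150:390]
save(cv2.resize(w,(800,600),interpolation=cv2.INTER_CUBIC),'p7.png')
for l in('tongs','stand','roll'):print(l,nets.recognise('wrist',l))
```

```text
[0.41250032 0.05071993 0.24502819] 0.2013296290833138 [ 0.45054674 -0.14677443 -0.30942375] 9.35
tongs []
stand [{'uv': [236.1, 228.4], 'score': 0.67}, {'uv': [232.3, 267.8], 'score': 0.48}]
roll [{'uv': [78.8, 156.6], 'score': 0.79}, {'uv': [246.6, 162.6], 'score': 0.7}, {'uv': [187.5, 156.1], 'score': 0.63}, {'uv': [326.5, 273.2], 'score': 0.52}, {'uv': [333.1, 315.7], 'score': 0.36}]
```

View pics/p7.png

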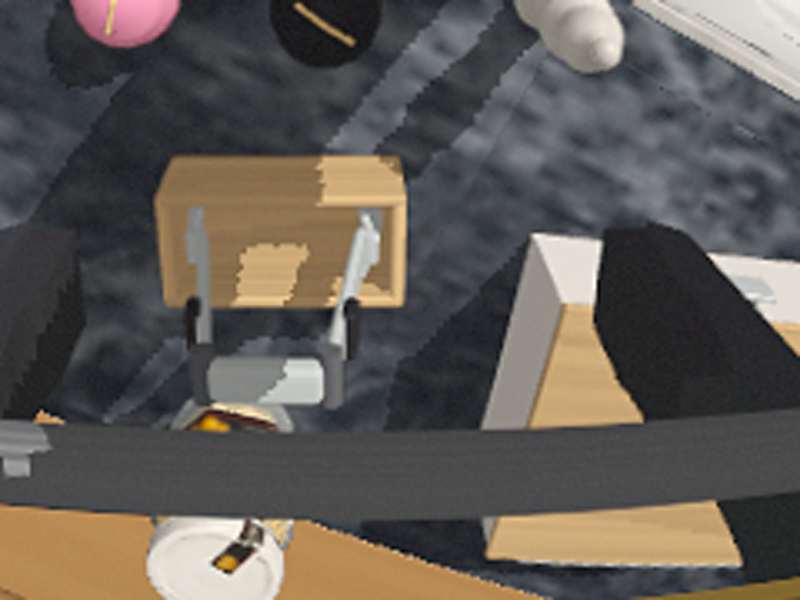

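Run:
```python
from h import *
o=monitor.get_obs()
W=lambda u,v,z:atz('wrist',((u+.5)/3.3333-.5+150,(v+.5)/3.3333-.5+160),z,o)
c=[W(u,v,.044) for u,v in((157,197),(405,192),(404,304),(162,306))]
print(np.round(c,4),np.mean(c,0)); d=c[1]+c[2]-c[0]-c[3];print('yaw',np.arctan2(-d[0],d[1]))
h=[W(u,v,.132) for u,v in((193,375),(343,375))];d=h[1]-h[0];print(h,np.linalg.norm(d),'yaw',np.arctan2(-d[0],d[1]))
hc=W(267,380,.132);print('head',hc)
p=[W(u,v,.1) for u,v in((193,325),(352,330))];d=p[1]-p[0];print('pads',p,np.linalg.norm(d),np.arctan2(-d[0],d[1]),np.mean(p,0))
print('roll?',atz('wrist',(78.8,156.6),.038,o))
print('jaw ends',W(196,220,.035),W(368,222,.035))
```

```text
[[ 0.4986 -0.0027  0.044 ]
 [ 0.477   0.0905  0.044 ]
 [ 0.5251  0.1013  0.044 ]
 [ 0.5466  0.0056  0.044 ]] [0.51184002 0.04866862 0.044     ]
yaw 0.22432615387057842
[array([0.51609358, 0.02583235, 0.132     ]), array([0.50590587, 0.07184426, 0.132     ])] 0.04712626774317649 yaw 0.2178991983179538
head [0.51272747 0.04895292 0.132     ]
pads [array([0.51764656, 0.02187128, 0.1       ]), array([0.50804096, 0.07557619, 0.1       ])] 0.054557173047261494 0.17698743815352708 [0.51284376 0.04872374 0.1       ]
roll? [ 0.4487644  -0.18130042  0.038     ]
jaw ends [0.50947699 0.01319101 0.035     ] [0.49623653 0.08043272 0.035     ]
```

Request:
step_arm(delta_pos=[[0,0,0],[-0.8,-0.21,0],[-0.8,-0.21,0],[-0.8,-0.21,0],[-0.8,-0.21,0],[-0.8,-0.21,0],[-0.78,-0.2,0],[0,0,1],[0,0,1],[0,0,1],[0,0,0.8],[0,0,0.8],[0,0,0.8],[0,0,0.7],[0,0,0.7],[0,0,0.7],[0,0,0.7],[0,0,0]], angular=[[0,0,-0.24],[0,0,0],[0,0,0],[0,0,0],[0,0,0],[0,0,0],[0,0,0],[0,0,0],[0,0,0],[0,0,0],[0,0,0],[0,0,0],[0,0,0],[0,0,0],[0,0,0],[0,0,0],[0,0,0],[0,0,0]], gripper=[1,1,1,1,1,1,1,1,1,1,1,1,1,1,1,1,1,1])

```text
time_s: 11.35
tcp_pos: [0.5099, 0.0478, 0.08]
tcp_rot: [0.346, -3.119, -0.001]
ft_force: [-0.1, -0.0, 0.5]
grip_width: 0.999
grip_force: 0.0
```

Run:
```python
from h import *
o=monitor.get_obs();print(o['tcp_pos'],yaw(o)[0],o['ft_force'],o['time_s'])
w=get_image('wrist')[180:330,150:350]
save(cv2.resize(w,(800,600),interpolation=cv2.INTER_CUBIC),'p8.png')
```

```text
[0.50988701 0.04780762 0.07995117] 0.22068750573376614 [-0.14810943 -0.00964108  0.53972906] 11.35
```

View pics/p8.png

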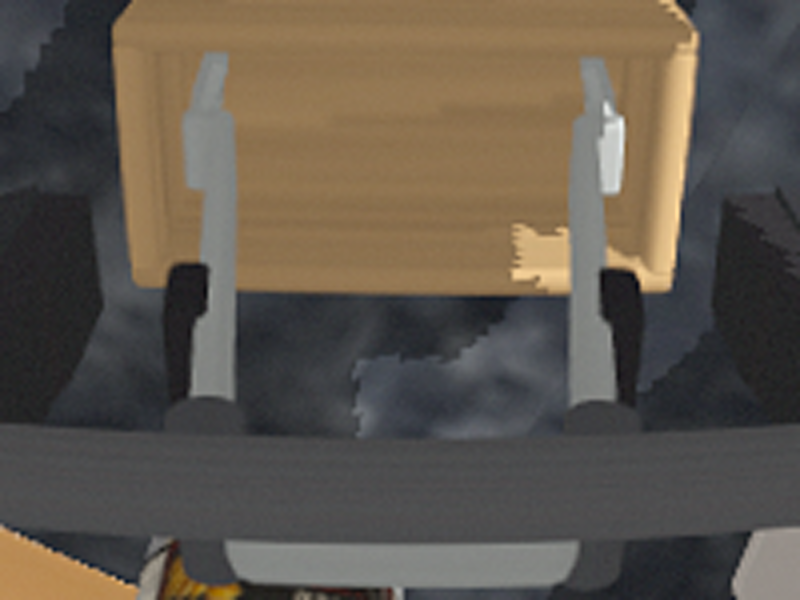

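Request:
step_arm(delta_pos=[[0,0,0],[0,0,0],[0,0,0],[0,0,0],[0,0,0],[0,0,0],[0,0,0],[0,0,0]], angular=[[0,0,0],[0,0,0],[0,0,0],[0,0,0],[0,0,0],[0,0,0],[0,0,0],[0,0,0]], gripper=[0.25,0.25,0.25,0.25,0.25,0.25,0.25,0.25], force=15)

```text
time_s: 12.2
tcp_pos: [0.5108, 0.0476, 0.0817]
tcp_rot: [-0.345, 3.122, -0.0]
ft_force: [0.4, 0.7, 5.0]
grip_width: 0.626
grip_force: 6.5
```

Request:
step_arm(delta_pos=[[0,0,-0.3],[0,0,-0.5],[0,0,-0.6],[0,0,-0.6],[0,0,-0.6],[0,0,-0.6],[0,0,-0.6],[0,0,-0.6],[0,0,-0.6],[0,0,-0.6],[0,0,-0.4],[0,0,0]], angular=[[0,0,0],[0,0,0],[0,0,0],[0,0,0],[0,0,0],[0,0,0],[0,0,0],[0,0,0],[0,0,0],[0,0,0],[0,0,0],[0,0,0]], gripper=[0.25,0.25,0.25,0.25,0.25,0.25,0.25,0.25,0.25,0.25,0.25,0.25])

```text
time_s: 13.4
tcp_pos: [0.5108, 0.0477, 0.2025]
tcp_rot: [-0.345, 3.121, -0.001]
ft_force: [-0.5, 0.6, -1.2]
grip_width: 0.627
grip_force: 3.0
```

Run:
```python
from h import *
o=monitor.get_obs();print(o['tcp_pos'],yaw(o)[0],o['ft_force'],o['time_s'],o['qpos'],o['grip_width'],o['grip_force'])
w=get_image('wrist')
r=nets.recognise('wrist','roll');print([(a['uv'],a['score'],atz('wrist',a['uv'],.038,o)) for a in r])
# tan blob of roll by colour in top
save(cv2.resize(w,(800,600)),'p9.png')
```

```text
[0.51083028 0.04767042 0.20248032] 0.2204618856714137 [-0.5184908   0.6165526  -1.17672021] 13.4 [-1.38032152e-01  3.46263600e-01  1.46242798e+00  1.77837124e-05
  1.33097733e+00 -1.92929517e+00] 0.6271607369481689 2.983121797442436
[([269.8, 88.3], 0.86, array([0.42217495, 0.04707942, 0.038     ])), ([197.5, 80.7], 0.75, array([ 0.42987767, -0.02776165,  0.038     ])), ([71.9, 83.2], 0.74, array([ 0.45262565, -0.17925664,  0.038     ])), ([293.5, 248.1], 0.32, array([0.59405322, 0.11853379, 0.038     ]))]
```

View pics/p9.png

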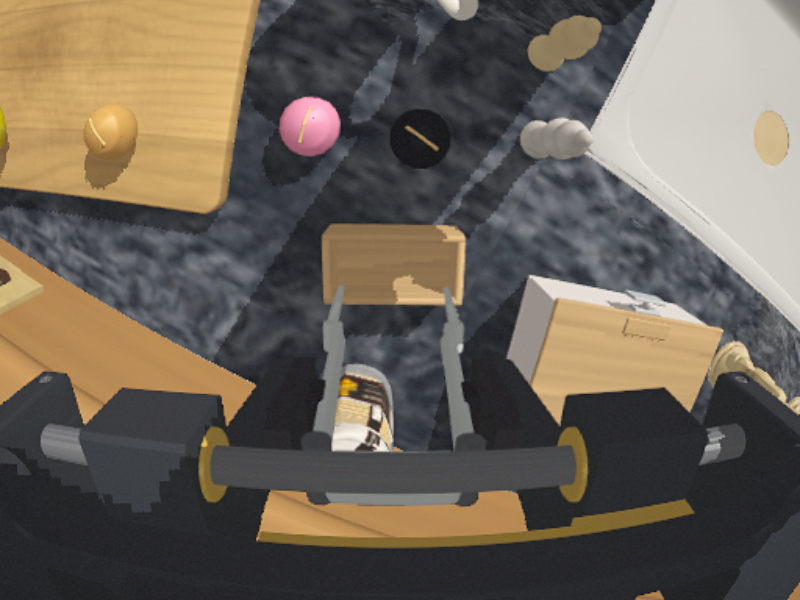

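The tongs are out, upright and centred between the fingers, with the jaws at (333,335)/(455,335). The roll is at (110,130) on the board; the pink (310,126) and black (420,138) ones are not wanted. I'm now swinging across drawn in.

Request:
step_arm(delta_pos=[[0.4,0.1,0],[0.9,0.2,0],[0.9,0.2,0],[0.9,0.2,0],[0.9,0.2,0],[0.9,0.2,0],[0.7,0.15,0],[0.15,-0.5,0],[0.2,-0.95,0],[0.2,-0.95,0],[0.2,-0.95,0],[0.2,-0.95,0],[0.2,-0.95,0],[0.2,-0.95,0],[0.2,-0.95,0],[0.2,-0.95,0],[0.2,-0.95,0],[0.2,-0.95,0],[0.2,-0.95,0],[0.15,-0.5,0]], angular=[[0,0,0],[0,0,0],[0,0,0],[0,0,0],[0,0,0],[0,0,0],[0,0,0],[0,0,0],[0,0,0],[0,0,0],[0,0,0],[0,0,0],[0,0,0],[0,0,0],[0,0,0],[0,0,0],[0,0,0],[0,0,0],[0,0,0],[0,0,0]], gripper=[0.25,0.25,0.25,0.25,0.25,0.25,0.25,0.25,0.25,0.25,0.25,0.25,0.25,0.25,0.25,0.25,0.25,0.25,0.25,0.25])

```text
time_s: 15.5
tcp_pos: [0.397, -0.1887, 0.201]
tcp_rot: [0.343, -3.122, 0.0]
ft_force: [-0.7, -0.2, -0.1]
grip_width: 0.617
grip_force: 3.0
```

Run:
```python
from h import *
o=monitor.get_obs();print(o['tcp_pos'],yaw(o),o['ft_force'],o['time_s'],o['grip_width'],o['grip_force'])
w=get_image('wrist');save(w,'w10.png')
for l in('roll','tongs','tongs_left','tongs_right','lemon'):
    r=nets.recognise('wrist',l);print(l,[(a['uv'],round(a['score'],2),np.round(atz('wrist',a['uv'],.038,o),4)) for a in r])
def pix(p):
    c=get_calibration('wrist');f=192/np.tan(np.radians(c['vfov'])/2);M=np.array(c['mount'])
    R=yaw(o)[1];q=M[:3,:3].T@(R.T@(np.array(p)-o['tcp_pos'])-M[:3,3]);r=np.hypot(*q[:2]);t=np.arctan2(r,q[2])
    return np.round(q[:2]/r*t*f+[c['cx'],c['cy']],1)
print('exp roll pix',pix([.45,-.184,.038]))
R=yaw(o)[1]
for s in(-1,1): print('jaw exp',pix(o['tcp_pos']+R@[0,s*.031,.059]))
b=w[150:300:6,170:350:6]
for row in range(170,300,8): print(row,[tuple(int(x) for x in w[row,c]) for c in range(190,320,10)])
```

```text
[ 0.39703968 -0.18865268  0.20099643] (np.float64(0.21913357580668988), array([[-9.76086119e-01, -2.17384000e-01, -2.89751621e-04],
       [-2.17383996e-01,  9.76086162e-01, -4.68642482e-05],
       [ 2.93010086e-04,  1.72438230e-05, -9.99999957e-01]])) [-0.70317677 -0.19377226 -0.14459781] 15.5 0.6172885972311905 2.9826917499303818
roll [([361.1, 213.6], 0.97, array([ 0.4192, -0.0504,  0.038 ])), ([414.3, 220.6], 0.88, array([0.4136, 0.028 , 0.038 ])), ([246.6, 217.3], 0.79, array([ 0.4519, -0.1816,  0.038 ]))]
tongs [([212.5, 259.4], 0.81, array([ 0.516 , -0.2101,  0.038 ]))]
tongs_left [([296.6, 247.6], 0.87, array([ 0.4777, -0.1148,  0.038 ]))]
tongs_right [([210.8, 245.6], 0.84, array([ 0.4974, -0.2152,  0.038 ])), ([476.5, 224.7], 0.32, array([0.3994, 0.146 , 0.038 ]))]
lemon [([118.7, 198.3], 0.66, array([ 0.4637, -0.3347,  0.038 ]))]
exp roll pix [244.9 215.4]
jaw exp [209.6 204.5]
jaw exp [292.9 204.7]
170 [(221, 183, 117), (233, 194, 128), (233, 194, 127), (223, 183, 120), (226, 187, 120), (222, 182, 120), (223, 184, 122), (220, 181, 117), (229, 191, 126), (225, 186, 121), 
[... 2835 characters left out ...]
137, 134), (183, 186, 181), (35, 36, 39)]
282 [(40, 38, 39), (105, 105, 109), (105, 105, 109), (108, 112, 120), (94, 98, 103), (82, 84, 89), (109, 115, 119), (81, 87, 95), (92, 95, 104), (132, 135, 141), (132, 135, 132), (65, 68, 69), (66, 65, 70)]
290 [(121, 119, 123), (121, 122, 123), (120, 120, 123), (115, 117, 119), (113, 114, 116), (112, 112, 114), (113, 112, 115), (115, 115, 116), (116, 115, 117), (118, 118, 120), (122, 123, 124), (121, 121, 122), (121, 121, 122)]
298 [(134, 134, 137), (149, 149, 150), (161, 159, 160), (167, 168, 168), (167, 167, 167), (164, 163, 164), (165, 165, 165), (165, 164, 166), (168, 168, 168), (174, 172, 172), (175, 174, 175), (160, 161, 161), (143, 142, 144)]
```

Request:
step_arm(delta_pos=[[-0.5,-0.05,0],[-0.75,-0.08,0],[-0.75,-0.08,0],[-0.73,-0.08,0],[0,0,0.6],[0,0,0.7],[0,0,0.7],[0,0,0.5],[0,0,0]], angular=[[0,0,0],[0,0,0],[0,0,0],[0,0,0],[0,0,0],[0,0,0],[0,0,0],[0,0,0],[0,0,0]], gripper=[0.25,0.25,0.25,0.25,0.25,0.25,0.25,0.25,0.25])

```text
time_s: 16.7
tcp_pos: [0.4516, -0.1799, 0.1503]
tcp_rot: [0.346, -3.121, -0.002]
ft_force: [0.4, -0.3, -1.0]
grip_width: 0.628
grip_force: 3.0
```

Run:
```python
from h import *
o=monitor.get_obs();print(o['tcp_pos'],yaw(o)[0],o['ft_force'],o['time_s'],o['grip_width'],o['grip_force'])
w=get_image('wrist');save(w,'w11.png')
for l in('roll','tongs_left','tongs_right'):
    r=nets.recognise('wrist',l);print(l,[(a['uv'],round(a['score'],2),np.round(atz('wrist',a['uv'],.038,o),4)) for a in r])
hsv=cv2.cvtColor(w,cv2.COLOR_RGB2HSV).astype(int)
sub=hsv[150:300,195:310]
for r in range(0,150,6): print(150+r,' '.join('%3d'%sub[r,c,1] for c in range(0,115,4)))
t=get_image('top')[185:225,305:350];hs=cv2.cvtColor(t,cv2.COLOR_RGB2HSV)
```

```text
[ 0.45163971 -0.17988082  0.15033269] 0.22102298813583945 [ 0.41842032 -0.33318043 -1.00357064] 16.7 0.6284734327538328 2.9817457124590874
roll [([387.9, 186.7], 0.79, array([ 0.4244, -0.0479,  0.038 ])), ([251.5, 183.6], 0.75, array([ 0.4513, -0.1795,  0.038 ])), ([443.1, 194.2], 0.75, array([0.4165, 0.0242, 0.038 ])), ([212.7, 263.7], 0.59, array([ 0.5435, -0.1993,  0.038 ]))]
tongs_left [([294.7, 246.2], 0.95, array([ 0.5052, -0.1231,  0.038 ]))]
tongs_right [([208.5, 246.3], 0.68, array([ 0.5242, -0.2068,  0.038 ]))]
150 115 115 118 117 117 114 114 116 116 116 114 113 113 114 114 115 115 118 115 115 118 113 116 116 113 114 115 117 113
156 118 118 116 116 114 115 116 118 117 115 113 119 117 118 115 114 116 116 117 116 114 116 115 117 117 117 114 115 116
162 120 115 118 119 121 114 116 115 116 117 116 124 144 141 143 138 114 115 116 117 118 120 119 118 116 115 115 115 114
168 119 120 117 119 117 113 114 118 118 139 145 141 138 137 136 136 135 137 116 118 117 114 116 115 113 115 114 114 113
174 121 119 122 123 121 117 119 118 147 146 142 143 139 131 117 105 126 137 137 116 118 116 1
[... 1726 characters left out ...]
   4  18  24  19  23  15  24  18  32  20  22  29  38  31  30  40  52  37  28  20   7   4   3  20  25
270  35  33   4   4   4  29  22  24  19  25  30  29  24  23  22  24  24  33  29  27  28  23  22  21   4   3   2  34  12
276  12  10   8   4   7  26  34  28  25  25  33  26  24  27  30  27  33  25  37  26  26  31  27  22   6   4   4   2   0
282  11   9   5   9  10  32  13  14  21  37  40  34  20  16  22  32  25  34  26  14  24  25  30  25   2  11  11   4  14
288   5  10  12   7   0   3   0   4   8  11  10  12  15  16  17  19  31  27  14  16  15  11  15  14   7  11   3   6   6
294   6   4   4   0   2   5   5   5   4   3   5   5   7   2   2   2   3   3   2   2   2   5   4   5   2   4   4   5   4
```

Request:
step_arm(delta_pos=[[0,-0.05,0.3],[0,0,0.4],[0,0,0.4],[0,0,0.4],[0,0,0.4],[0,0,0.35],[0,0,0.3],[0,0,0]], angular=[[0,0,0],[0,0,0],[0,0,0],[0,0,0],[0,0,0],[0,0,0],[0,0,0],[0,0,0]], gripper=[0.25,0.25,0.25,0.25,0.25,0.25,0.25,0.25])

```text
time_s: 17.75
tcp_pos: [0.4516, -0.1813, 0.0995]
tcp_rot: [0.345, -3.121, -0.002]
ft_force: [-0.0, -0.3, -0.9]
grip_width: 0.625
grip_force: 3.0
```

Run:
```python
from h import *
o=monitor.get_obs();print(o['tcp_pos'],yaw(o)[0],o['ft_force'],o['time_s'],o['grip_width'],o['grip_force'])
w=get_image('wrist');save(w,'w12.png')
for l in('roll',):
    r=nets.recognise('wrist',l);print(l,[(a['uv'],round(a['score'],2),np.round(atz('wrist',a['uv'],.038,o),4)) for a in r])
hsv=cv2.cvtColor(w,cv2.COLOR_RGB2HSV).astype(int)
sub=hsv[150:240,195:310]
for r in range(0,90,5): print(150+r,' '.join('%3d'%sub[r,c,1] for c in range(0,115,4)))
```

```text
[ 0.45159868 -0.18134547  0.09953849] 0.22032776658645137 [-0.04631794 -0.29968254 -0.93486077] 17.75 0.6246504540168141 2.9820318147540092
roll [([415.0, 203.2], 0.77, array([ 0.4225, -0.0475,  0.038 ])), ([471.1, 208.9], 0.76, array([0.4143, 0.0212, 0.038 ])), ([246.8, 203.5], 0.56, array([ 0.4523, -0.1845,  0.038 ]))]
150 119 117 121 116 116 119 120 114 120 118 117 119 115 119 118 119 119 120 119 120 120 119 120 119 119 118 119 118 117
155 119 119 117 118 117 120 118 120 123 120 121 120 118 116 118 116 117 117 118 116 118 121 119 120 123 122 120 121 119
160 121 118 117 118 118 117 120 119 118 118 117 118 120 120 119 122 119 118 119 121 120 122 119 118 120 119 121 119 117
165 122 123 120 118 119 117 120 116 119 118 121 119 116 117 117 116 115 116 119 122 120 120 120 123 122 123 123 123 120
170 122 122 121 118 121 120 121 118 119 120 122 120 116 119 121 119 117 119 119 119 119 122 119 121 118 121 122 120 121
175 121 123 120 122 120 119 118 118 120 122 118 115 118 130 129 118 114 119 115 124 122 122 121 121 120 123 119 123 119
180 121 123 119 119 120 120 124 122 122 120 151 148 145 1
[... 682 characters left out ...]
   5   4  23 151 152 148 147 146 143 116 126 134 140 143 139 141 145 131  96   5   5   5 124 123 123
215 131 126 128   6   4   4   7 144 148 151 148 147 148 124 143 143 139 140 140 140 146 133  59   7   4   5 127 125 122
220 127 127 129  11   5   4   6 129 152 152 148 149 150 151 121 143 144 144 147 151 130 127   8   7   6   7 125 119 123
225 131 123 132 134   6   4   7 133 126 155 150 148 150 150 150 122 122 152 149 127 131 123   8   6   4  92 120 118 119
230   9  19 131 133   4   4  31 132 129 132 131 146 145 151 152 150 146 126 131 125 125 125  69   2   4 123 123  40  31
235   5   5 133 123   5   4 113 130 130 131 131 129 134 128 128 130 128 129 123 124 122 124 130   4   4  75 125  30  21
```

Request:
step_arm(delta_pos=[[0,0,0],[0,0,0],[0,0,0],[0,0,0],[0,0,0],[0,0,0],[0,0,0],[0,0,0]], angular=[[0,0,0],[0,0,0],[0,0,0],[0,0,0],[0,0,0],[0,0,0],[0,0,0],[0,0,0]], gripper=[0.2,0.1,0,-0.2,-0.2,-0.2,-0.2,-0.2], force=22)

```text
time_s: 18.65
tcp_pos: [0.4519, -0.1816, 0.1005]
tcp_rot: [-0.346, 3.122, -0.0]
ft_force: [-0.3, -0.2, 2.8]
grip_width: 0.578
grip_force: 22.0
```

Request:
step_arm(delta_pos=[[0,0,-0.2],[0,0,-0.3],[0,0,-0.4],[0,0,-0.5],[0,0,-0.5],[0,0,-0.5],[0,0,-0.5],[0,0,-0.5],[0,0,-0.5],[0,0,-0.5],[0,0,-0.5],[0,0,-0.5],[0,0,-0.4],[0,0,-0.2],[0,0,0],[0,0,0],[0,0,0],[0,0,0]], angular=[[0,0,0],[0,0,0],[0,0,0],[0,0,0],[0,0,0],[0,0,0],[0,0,0],[0,0,0],[0,0,0],[0,0,0],[0,0,0],[0,0,0],[0,0,0],[0,0,0],[0,0,0],[0,0,0],[0,0,0],[0,0,0]], gripper=[-0.2,-0.2,-0.2,-0.2,-0.2,-0.2,-0.2,-0.2,-0.2,-0.2,-0.2,-0.2,-0.2,-0.2,-0.2,-0.2,-0.2,-0.2])

```text
time_s: 20.45
tcp_pos: [0.4518, -0.1814, 0.22]
tcp_rot: [0.345, -3.122, -0.001]
ft_force: [0.6, 0.6, -1.6]
grip_width: 0.58
grip_force: 22.0
```

Run:
```python
from h import *
o=monitor.get_obs();print(o['tcp_pos'],yaw(o)[0],o['ft_force'],o['time_s'],o['grip_width'],o['grip_force'])
w=get_image('wrist')
hsv=cv2.cvtColor(w,cv2.COLOR_RGB2HSV).astype(int)
sub=hsv[150:240,195:310]
for r in range(0,90,5): print(150+r,' '.join('%3d'%sub[r,c,1] for c in range(0,115,4)))
for c in('top','scene','wrist'):
    if c!='wrist': get_image(c)
    r=nets.recognise(c,'roll');print(c,[(a['uv'],round(a['score'],2)) for a in r])
get_image('scene');print(nets.recognise('scene','bread_lid'))
```

```text
[ 0.45177399 -0.18144095  0.22003982] 0.22041424399591814 [ 0.61326161  0.5577332  -1.56540591] 20.45 0.5804270955390627 21.999880895018578
150 121 119 117 118 113 116 117 116 112 114 114 114 113 112 113 113 114 115 117 115 114 116 117 117 113 113 113 112 113
155 122 121 121 117 118 117 116 113 110 113 116 111 113 114 113 114 112 116 115 112 113 113 116 114 113 112 114 113 114
160 120 121 120 119 119 121 122 115 118 118 116 116 113 116 113 111 113 113 117 115 115 112 115 112 112 113 113 113 111
165 123 122 120 119 121 123 117 118 119 115 117 120 116 117 118 116 116 115 113 115 116 115 115 116 113 111 112 110 111
170 118 117 115 115 115 116 114 116 120 120 117 116 120 122 121 117 119 120 117 119 122 116 119 115 110 110 113 113 112
175 114 116 113 117 114 117 116 116 115 113 117 115 115 119 126 118 123 119 118 122 118 120 119 116 116 115 117 120 116
180 116 116 120 116 114 120 120 120 118 116 120 144 142 138 139 135 134 137 133 119 118 119 117 114 118 117 116 117 119
185 117 113 113 114 116 117 117 106   6 150 140 144 140 138 136 136 134 134 134 134  96  14 116 116 116 114 118 116 118

[... 725 characters left out ...]
33  30  25  17  18   5   5   4  52 144 151 140 140 144 145  97 139 141 145 147  59   5   4   4  21  22  31  34  23
225  35  30  35  28  34   5   4   3   9  32 150 149 147 145 143 141 117 147 150  26   6   4   4   3  34  42  30  25  21
230  19  12  15  39  30   6   4   5  28  34  30  21 147 146 143 149 155  61  35  36  25   4   3   3  49  31  15  19  27
235  16  19   8  26  41   5   6   5  16  17  23  19  20  31  29  54  22  21  23  36  38   5   5   2  23  33  19  11   4
top [([282.0, 214.0], 0.52)]
scene [([247.3, 239.3], 0.63), ([295.7, 222.5], 0.6), ([230.0, 223.3], 0.44)]
wrist [([367.9, 170.4], 0.85), ([252.8, 200.1], 0.67), ([417.1, 180.2], 0.64)]
[{'uv': [227.9, 172.9], 'score': 0.86}]
```

```bash
python3 -c "
from bench import manip;print(manip.sign_off())"
```

```text
the job is handed in; nothing more can be done
None
```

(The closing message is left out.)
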